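# Unhook the pressing weight past its sprung keeper

## Robot

A 7-joint arm with a two-finger parallel gripper is mounted at the origin on a cart in front of the work surface, level with it; the furniture and walls round the work are solid. World frame = base frame: x ahead of the robot, y to its left, z up, the work surface at z = 0. Lengths are in m, angles in rad, forces in N, time in s.
With the tool pointing down it reaches from about 0.425 to 0.925 m from the base axis. Payload 6.8 kg.
Tool frame: the origin (TCP) lies on the centre line of the jaws, within the pads' length; the fingertips stand 8 mm ahead of it and the grasp point (between the pads) lies 11 mm behind it (bot.tips_ahead is the distance from the TCP to the fingertips, in m); z points along the fingers, y is the line along which they close (so a half turn about z gives the same grasp; the last joint's range is limited). The gripper opens to 85 mm and grips with 20 to 120 N. Pads are 22 mm wide; open, the fingers measure 114 mm over their backs; the gripper's body (76 mm by 85 mm) begins 54 mm behind the grasp point. The pads swing forward as they close: fully open they stand 13 mm farther back than shut.
Start: joints at [-1.458, 0.477, 0.022, 1.555, -0.011, 1.109, -0.083], TCP at [0.148, 0.659, 0.239] pointing down, gripper open.
Joint ranges: [-2.96, 2.96], [-0.34, 2.1], [-1.41, 1.46], [0.24, 2.44], [-1.37, 4.51], [0.17, 1.92], [-2.96, 2.96]. Speed limits (rad/s): [2.39, 2.39, 3.14, 3.14, 3.14, 3.14, 3.14].

## Interface

Orientations are given as a unit quaternion [w, x, y, z].
In Python, from station import bot gives the robot as it stands.
- The arm moves only by the tool send_rows, never from a script. Its argument "deltas" is text: rows parted by semicolons, each of 4 numbers parted by spaces: the shift along the tool's x, y, z in m, then the turn about the tool's z in degrees. In form: x y z spin; .... A call has 1 to 5 rows; each row is the pose to reach, as a shift and turn from the pose commanded when the call began, along the tool's axes at that moment; what a row does not reach only later rows make up. A row lasts 1/10 s, in which the tool goes at most 50 mm and 8.59 degrees, less where a joint would pass 70% of its speed; a pose out of reach is approached as far as the arm can. A call with a gripper value outside its range is refused whole. "claw" is the opening, from 0 (shut) to 1 (fully open), set as the call begins (left out, the last holds). The fingers move at their own pace and stop on an object; "force" is the grip in N (left out, the last holds). Time passes only in rows, so rows that repeat a pose let the fingers close. It gives the time, the measured TCP pose, the force, the opening and the grip force at its end, in the units of the state.
- bot.get_obs(): the state, without advancing time (a new reading comes with each control period).
- bot.read_camera(name): name is "scene" or "top" or "wrist"; returns a dict with "img" (384x512x3 uint8, red, green, blue), "depth" (384x512 float32, m along the optical axis (not along the pixel's ray), 0 where there is no reading), "fx", "fy", "cx", "cy" (pixels), "camera_from_world" (4x4, takes a point from world to camera coordinates). Camera axes: x right, y up, looking along -z (the intrinsics and any distortion apply to the point x, -y, -z); pixel columns grow to the right and rows downward; lengths in m; the calibration is good to about 2 mm. A picture is of the moment at which its call begins.
- bot.hand_in(): hands the job in; it is judged then, once.
Trained networks look in a picture, given as the dict that the camera call returned (one of the last four; its "shot" number tells which), for a name from the list of things; names that differ only in an ending like _2 or _b are one class to them, and where a whole thing is asked for, a point or a joint stands for the part that bears it (a point fixed in the world has none). Each returns a list of dicts, best first, with "confidence" (0 to 1); they miss things now and then, are a little off and sometimes report something else, mostly with a low value. They report only what shows in the picture. A call takes as long as a camera call. They do not tell look-alikes from the thing itself.
- bot.masks_of(picture, query): "mask" (384x512 bool, what is visible of it).
- bot.landmark_of(picture, query): "xyz" ([x, y, z] in m, in world coordinates, good to about 4 mm: a listed point, or the origin of a listed thing).
The state is a dict: "t": time; "q": joint angles; "joint_vel": joint speeds; "joint_torque": joint torques, N m; "eef_pos": TCP position; "tool_rot": TCP orientation; "contact_force": force on the tool from outside, world axes, zero at the start; "torque": the same for the moment, N m; "gripper_width": opening from 0.0 (shut) to 1.0 (fully open); "grasp_force": force on a finger pad.
Only numpy, scipy, OpenCV 4.12 (cv2) and the standard library are available. Lean on these libraries where they do the work, as an engineer would, in place of code of your own. Each camera call takes 0.05 s, during which the arm holds its last target. There are 200 camera calls.

## Task

The pressing weight hangs by its crossbar on the safety hook. Take it by the wooden grip, ease the crossbar off its seat, press the sprung keeper back with it until the bar stands in the gate between nose and guard, and lift it out there without forcing the hook (never more than about 20 N); then set it down gently, upright and squarely, in the middle of the press board's framed cork bed. Leave the other things on the table where they are.

Things in the scene. Friction and masses are not known exactly. Their poses are not given: they have to be found in the camera images.
- hook_stand: Fixed steel hook stand, highest part at z = 126 mm. Origin on the table under the seat, z up; the hook's nose points to its -x (roughly to the robot), the post is at x = +130 mm. A level arm 14 mm wide (y), 88 to 101 mm high, runs from the post to x = -35 mm. More than 22 N between weight and hook is too much.
- hook_seat (a point): Axis of the crossbar where it lies in its seat, between two ridges on the arm 3 mm high, 6 mm before and behind it: hook_stand x = 0, y = 0, z = 105 mm. Axes as hook_stand. Lifted by 3.5 to 8 mm from here the bar is clear of the ridges and still under the nose.
- gate_nominal (a point): Nominal middle of the gate, a 12 mm gap (x) in the hook's roof, 28 mm behind the seat (+x): before it the nose, behind it a guard, both 14 mm wide (y), z = 117.5 to 125.5 mm. The nose covers the seated bar and ends in a wall, outer face at x = -30 mm. All this sits on a head clamped up to 12 mm before or behind nominal (offset s along x, same for all, not measured: feel it).
- keeper (a point): Nominal middle of the keeper's front face, x = 22 mm (+ s): a sprung brass plunger 13 mm wide, z = 102 to 116 mm, that closes the gate from below. Pushed back (+x) by the bar under the nose it yields at 3 N, 0.1 N more per mm, 30 mm of travel. The bar (8 mm) touches it with its axis 10 mm before the gate's middle; pressed 10 mm further (within 2) the bar can rise through the gate; less or more jams under nose or guard.
- press_weight: Pressing weight, 0.45 to 0.7 kg: grey foot 70 x 80 x 26 mm (x, y, z), two steel uprights at y = +-30 mm, between them at z = 80 mm the round crossbar along y, 8 mm thick, and on top a dark wooden grip; 154 mm high. Origin at the centre of the foot's underside, z up. At the start it hangs on the hook, axes as the hook's, foot 25 mm over the table; on leaving, the hook passes between crossbar and foot.
- weight_grip (a point): Centre of the weight's wooden grip, a bar along the weight's y: 18 mm thick (x), 72 mm long (y), 24 mm high (z); 142 mm above the foot's underside and 62 mm above the crossbar's axis. Held here across x with a firm grip the weight hangs steady, but jerked sideways its heavy foot swings about the pads.
- press_board: Fixed plywood press board 150 x 150 mm on the table. Origin at the centre of its underside, z up. A wooden frame 5 mm high surrounds a cork bed 94 (x) x 104 mm (y); the weight's foot fits with 12 mm to spare all round, its x along the board's x (either way round).
- bed (a point): Middle of the cork bed's surface, 16 mm above the table. Axes as press_board.
- wax_block: Loose blue wax block 40 x 72 x 32 mm, standing near the hook stand; leave alone. Origin under its centre.
- stud_tin: Loose shallow tin of studs, 65 mm across, 24 mm high, near the press board; leave alone. Origin under its centre.
- cream_pot: Loose white pot, 43 mm across, 58 mm high; leave alone. Origin under its centre.
- tape_roll: Loose roll of black tape lying flat, 62 mm across, 19 mm high; leave alone. Origin under its centre.
Things that resemble listed ones, but are neither listed nor needed, are in the scene too. What is shaped like the press_weight but purple is not meant.

How it is judged:
By the outcome, as a careful person would: the job done as asked, in the order asked, and still so for the second after the job is handed in, with the robot touching nothing.
It also fails if it takes over 72 s, if anything falls off the work surface, if the arm or the gripper's body presses on something with over 40 N, if the wrist force passes 120 N, or if a joint passes its speed limit or range.

## Working session

There is one attempt and no reset: what is moved stays moved. The work goes in short steps, Python scripts to look and compute and a tool call to move; the robot and the scene stay as the last step left them, time stands still between calls to the robot, and variables do not carry over. Pictures are saved under pics/ and viewed, at most 10 in all, crops included, and the job is handed in when it is done.

Besides the shell and the picture viewer there is one more tool, called by a JSON object that holds its "name" and its "arguments", one argument or row to a line. send_rows: Moves the arm, as the interface text tells. Its arguments: {"type":"object","properties":{"deltas":{"type":"string"},"claw":{"type":"number"},"force":{"type":"number"}},"required":["deltas"]}

```bash
mkdir -p pics; ls; cat > h.py <<'E'
from station import bot
import numpy as np, cv2
def px(p,P):
    c=p["camera_from_world"]@np.append(P,1); return (p["cx"]+p["fx"]*c[0]/-c[2], p["cy"]+p["fy"]*(-c[1])/-c[2])
def cloud(p):
    v,u=np.mgrid[:384,:512]; d=p["depth"]
    c=np.stack([(u-p["cx"])/p["fx"]*d,-(v-p["cy"])/p["fy"]*d,-d,np.ones_like(d)],-1)
    w=c@np.linalg.inv(p["camera_from_world"]).T; w[d==0]=np.nan; return w[...,:3]
def save(p,n): cv2.imwrite(n,cv2.cvtColor(p["img"],cv2.COLOR_RGB2BGR))
E
python3 - <<'E'
from h import *
o=bot.get_obs(); print({k:np.round(v,3) for k,v in o.items()})
ims=[]
for c in ["scene","top"]:
    p=bot.read_camera(c); ims.append(p["img"]); print(c,{k:p[k] for k in p if k not in("img","depth","camera_from_world")})
    for q in ["hook_stand","hook_seat","gate_nominal","keeper","press_weight","weight_grip","press_board","bed","wax_block","stud_tin","cream_pot","tape_roll"]:
        print(q,[(round(r["confidence"],2),np.round(r["xyz"],3).tolist(),np.round(px(p,r["xyz"])).tolist()) for r in bot.landmark_of(p,q)][:3])
im=np.vstack(ims); cv2.imwrite("pics/a.png",cv2.cvtColor(cv2.resize(np.hstack(ims),(800,300),interpolation=cv2.INTER_AREA),cv2.COLOR_RGB2BGR))
E
```

```text
pics
{'t': np.float64(0.0), 'q': array([-1.458,  0.478,  0.022,  1.556, -0.011,  1.109, -0.083]), 'joint_vel': array([ 0.001,  0.   ,  0.002, -0.003, -0.001,  0.001, -0.002]), 'joint_torque': array([ 1.0000e-03, -5.9647e+01,  1.6080e+00, -2.8119e+01,  1.2000e-02,
        9.0000e-03,  0.0000e+00]), 'eef_pos': array([0.148, 0.658, 0.238]), 'tool_rot': array([-0.   ,  0.11 ,  0.994, -0.001]), 'contact_force': array([-0.116,  0.829, -0.849]), 'torque': array([-0.003, -0.021, -0.008]), 'grasp_force': np.float64(0.0), 'gripper_width': np.float64(1.001)}
scene {'fx': 486.11760786406904, 'fy': 486.11760786406904, 'cx': 253.4871344195097, 'cy': 195.07637002986823, 'shot': 1}
hook_stand [(0.73, [0.561, -0.242, -0.0], [213.0, 215.0])]
hook_seat [(0.68, [0.558, -0.25, 0.105], [210.0, 193.0])]
gate_nominal [(0.66, [0.586, -0.117, 0.003], [236.0, 235.0]), (0.65, [0.584, -0.235, 0.121], [208.0, 196.0])]
keeper [(0.71, [0.58, -0.24, 0.112], [207.0, 196.0])]
press_weight [(0.96, [0.354, -0.113, -0.002], [276.0, 197.0]), (0.74, [0.368, -0.562, 0.001], [184.0, 149.0]), (0.7, [0.562, -0.245, 0.023], [21
[... 973 characters left out ...]
.0]), (0.83, [0.368, -0.562, -0.001], [367.0, 234.0]), (0.67, [0.559, -0.247, 0.025], [294.0, 192.0])]
weight_grip [(0.93, [0.364, -0.564, 0.141], [377.0, 233.0]), (0.86, [0.558, -0.249, 0.166], [298.0, 186.0]), (0.86, [0.359, -0.112, 0.141], [265.0, 236.0])]
press_board [(0.7, [0.585, 0.248, 0.001], [183.0, 189.0]), (0.45, [0.417, 0.012, -0.001], [236.0, 225.0]), (0.28, [0.557, -0.247, -0.001], [293.0, 193.0])]
bed [(0.58, [0.585, 0.245, 0.014], [184.0, 188.0])]
wax_block [(0.54, [0.588, -0.114, 0.001], [264.0, 187.0])]
stud_tin [(0.53, [0.554, 0.122, -0.002], [211.0, 195.0])]
cream_pot [(0.39, [0.677, -0.0, -0.002], [238.0, 168.0])]
tape_roll [(0.57, [0.42, 0.015, -0.003], [236.0, 225.0])]
```

View pics/a.png

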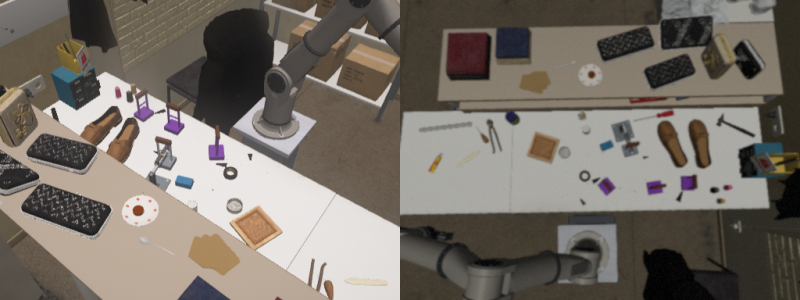

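Candidates for the weight are the grey one on the hook at scene (208,180), and purple ones at (184,130), (225,150) and (278,185). By the description it's the grey one on the hook, so I'll check that with a crop and measure the yaws.

```bash
python3 - <<'E'
from h import *
for c in ["scene","top"]:
    p=bot.read_camera(c); w=cloud(p)
    if c=="scene": a=p["img"][130:240,150:270]
    else: b=p["img"][130:240,235:355]
    for q,z0,z1,ctr in [("grip",.155,.185,(.56,-.247)),("board",.014,.03,(.584,.247)),("stand",.085,.13,(.6,-.245)),("wax",.026,.036,(.588,-.116))]:
        r={"grip":.05,"board":.12,"stand":.12,"wax":.06}[q]
        m=(w[...,2]>z0)&(w[...,2]<z1)&(np.hypot(w[...,0]-ctr[0],w[...,1]-ctr[1])<r)
        P=w[m][:,:2].astype(np.float32)
        print(c,q,len(P),np.round(P.mean(0),4),np.round(np.nanmedian(w[m][:,2]),4),cv2.minAreaRect(P), "pca",np.round(np.degrees(np.arctan2(*np.linalg.svd(P-P.mean(0),full_matrices=False)[2][0][::-1])),1))
    for q in ["weight_grip","press_board","hook_stand"]:
        for r in bot.masks_of(p,q)[:4]:
            P=w[r["mask"]]; P=P[np.isfinite(P[:,0])]
            print(c,q,round(r["confidence"],2),r["mask"].sum(),np.round(np.median(P,0),3),np.round(P.min(0),3),np.round(P.max(0),3))
cv2.imwrite("pics/b.png",cv2.cvtColor(cv2.resize(np.hstack([a,b]),(800,367),interpolation=cv2.INTER_CUBIC),cv2.COLOR_RGB2BGR))
E
```

```text
scene grip 163 [ 0.5634 -0.244 ] 0.1744 ((0.5617147088050842, -0.2477567046880722), (0.024043533951044083, 0.07398338615894318), 11.78767204284668) pca 106.7
scene board 1352 [0.5865 0.2467] 0.0173 ((0.5794938802719116, 0.22619418799877167), (0.1970323920249939, 0.15104785561561584), 70.70567321777344) pca 75.8
scene stand 430 [ 0.6071 -0.2271] 0.1035 ((0.6149797439575195, -0.21883881092071533), (0.16535711288452148, 0.06969387829303741), 27.650325775146484) pca 15.4
scene wax 200 [ 0.5896 -0.1147] 0.0313 ((0.5882705450057983, -0.11462554335594177), (0.04441630095243454, 0.07198219001293182), 20.764949798583984) pca 112.1
scene weight_grip 0.75 567 [ 0.562 -0.229  0.08 ] [ 0.415 -0.397 -0.004] [ 0.602 -0.199  0.186]
scene weight_grip 0.7 637 [ 0.349 -0.378  0.028] [-0.426 -1.025 -0.698] [ 0.388 -0.33   0.161]
scene weight_grip 0.65 442 [ 0.372 -0.099  0.028] [ 0.225 -0.207 -0.008] [ 0.41  -0.062  0.159]
scene weight_grip 0.64 561 [ 0.371 -0.558  0.029] [ 0.239 -0.678 -0.006] [ 0.411 -0.524  0.16 ]
scene press_board 0.8 2135 [0.592 0.252 0.015] [ 0.494  0.152 -0.006] [0.674 0.342 0.03
[... 574 characters left out ...]
[ 0.5884 -0.113 ] 0.0321 ((0.5874679088592529, -0.11248701810836792), (0.04014408960938454, 0.07159308344125748), 19.836170196533203) pca 109.2
top weight_grip 0.77 408 [ 0.367 -0.555  0.028] [ 0.327 -0.603 -0.005] [ 0.413 -0.524  0.163]
top weight_grip 0.62 349 [ 0.344 -0.371  0.028] [ 0.31  -0.449 -0.005] [ 0.383 -0.332  0.161]
top weight_grip 0.6 254 [ 0.354 -0.108  0.029] [ 0.314 -0.149  0.015] [ 0.401 -0.067  0.164]
top weight_grip 0.51 285 [ 0.552 -0.235  0.055] [ 0.517 -0.287 -0.004] [ 0.598 -0.197  0.187]
top press_board 0.71 1170 [0.582 0.248 0.016] [ 0.49   0.157 -0.009] [0.681 0.346 0.032]
top hook_stand 0.78 613 [ 0.662 -0.21   0.014] [ 0.526 -0.27  -0.   ] [ 0.737 -0.145  0.136]
```

View pics/b.png

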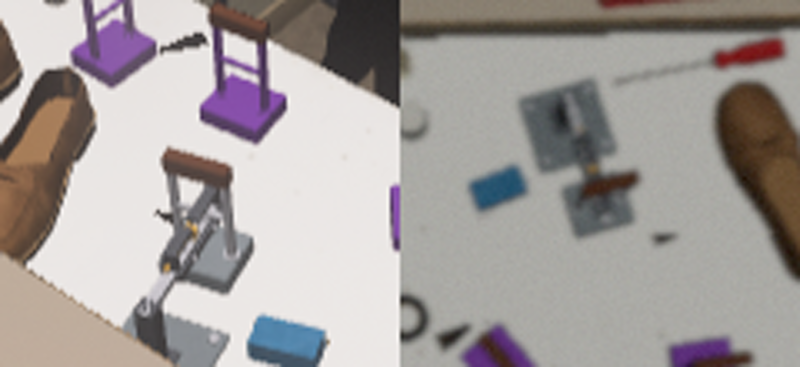

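The scene crop shows the grey weight with its brown grip at crop px (200,165), hanging on the stand. The purple ones stand on the table and aren't meant. Hook yaw is about 15.3° and the grip is at (0.560, -0.246), z about 0.167. I'll plan an arc to a point above the grip.

```bash
cat >> h.py <<'E'
def pose():
    o=bot.get_obs(); w,x,y,z=o["tool_rot"]
    return np.array(o["eef_pos"]), np.arctan2(1-2*(x*x+z*z),2*(x*y-w*z)) # yaw of tool y
def rows(p0,psi0,tgts):
    "tgts: (x,y,z,yaw deg) -> text rows"
    yv=np.array([np.cos(psi0),np.sin(psi0)]); xv=np.array([-yv[1],yv[0]]) # z down: x = y x z
    out=[]
    for t in tgts:
        d=np.array(t[:3])-p0
        out.append("%.4f %.4f %.4f %.1f"%(d[:2]@xv,d[:2]@yv,-d[2],-(t[3]-np.degrees(psi0))))
    return "; ".join(out)
def chain(tg):
    p,psi=pose(); print("yaw",np.degrees(psi))
    for i in range(0,len(tg),5):
        print(rows(p,psi,tg[i:i+5])); p=np.array(tg[min(i+4,len(tg)-1)][:3]); psi=np.radians(tg[min(i+4,len(tg)-1)][3])
E
python3 - <<'E'
from h import *
from scipy.spatial.transform import Rotation as Ro
o=bot.get_obs();w,x,y,z=o["tool_rot"];print(Ro.from_quat([x,y,z,w]).as_matrix().round(3))
p,psi=pose()
a0=np.arctan2(p[1],p[0]);r0=np.hypot(*p[:2]);g=np.array([.560,-.246]);a1=np.arctan2(g[1],g[0]);r1=np.hypot(*g)
T=[]
for i in range(1,31):
    s=i/30;a=a0+(a1-a0)*s;r=r0+(r1-r0)*s
    T.append((r*np.cos(a),r*np.sin(a),p[2]+(.255-p[2])*s,np.degrees(psi)+(15.3-np.degrees(psi))*s))
chain(T)
# board yaw
for c in ["scene","top"]:
    pic=bot.read_camera(c);W=cloud(pic)
    m=(W[...,2]>.012)&(W[...,2]<.03)&(np.hypot(W[...,0]-.584,W[...,1]-.247)<.11)&(np.hypot(W[...,0]-.554,W[...,1]-.12)>.04)
    P=W[m][:,:2].astype(np.float32);print(c,cv2.minAreaRect(P))
E
```

```text
[[-0.976  0.219 -0.   ]
 [ 0.219  0.976  0.   ]
 [ 0.    -0.    -1.   ]]
yaw 77.34810041700237
-0.0395 -0.0033 -0.0005 2.1; -0.0787 -0.0089 -0.0010 4.1; -0.1173 -0.0167 -0.0016 6.2; -0.1553 -0.0268 -0.0021 8.3; -0.1925 -0.0391 -0.0026 10.3
-0.0383 -0.0076 -0.0005 2.1; -0.0760 -0.0175 -0.0010 4.1; -0.1129 -0.0295 -0.0016 6.2; -0.1489 -0.0436 -0.0021 8.3; -0.1839 -0.0598 -0.0026 10.3
-0.0366 -0.0118 -0.0005 2.1; -0.0723 -0.0256 -0.0010 4.1; -0.1070 -0.0415 -0.0016 6.2; -0.1406 -0.0594 -0.0021 8.3; -0.1731 -0.0791 -0.0026 10.3
-0.0344 -0.0156 -0.0005 2.1; -0.0678 -0.0332 -0.0010 4.1; -0.0999 -0.0526 -0.0016 6.2; -0.1308 -0.0738 -0.0021 8.3; -0.1602 -0.0968 -0.0026 10.3
-0.0319 -0.0191 -0.0005 2.1; -0.0625 -0.0400 -0.0010 4.1; -0.0918 -0.0626 -0.0016 6.2; -0.1195 -0.0868 -0.0021 8.3; -0.1457 -0.1125 -0.0026 10.3
-0.0290 -0.0223 -0.0005 2.1; -0.0566 -0.0461 -0.0010 4.1; -0.0826 -0.0715 -0.0016 6.2; -0.1070 -0.0982 -0.0021 8.3; -0.1297 -0.1263 -0.0026 10.3
scene ((0.5865814685821533, 0.24816203117370605), (0.15048496425151825, 0.1508783996105194), 71.4102554321289)
top ((0.5860565900802612, 0.2521566152572632), (0.19413277506828308, 0.14969483017921448), 71.21460723876953)
```

{"name": "send_rows", "arguments": {
  "deltas": "-0.04 -0.003 0 2; -0.079 -0.009 0 4; -0.117 -0.017 -0.001 6; -0.155 -0.027 -0.002 8; -0.193 -0.039 -0.003 10",
  "claw": 1
}}

```text
t: 2.3
eef_pos: [0.3289, 0.5777, 0.2424]
tool_rot: [0.0, 0.197, 0.98, 0.0]
contact_force: [-0.4, 0.2, -0.7]
gripper_width: 0.998
grasp_force: 0.0
```

{"name": "send_rows", "arguments": {
  "deltas": "-0.038 -0.008 0 2; -0.076 -0.018 -0.001 4; -0.113 -0.03 -0.002 6; -0.149 -0.044 -0.002 8; -0.184 -0.06 -0.003 10"
}}

```text
t: 2.8
eef_pos: [0.4755, 0.4509, 0.2453]
tool_rot: [0.0, 0.282, 0.959, 0.0]
contact_force: [-0.5, 0.3, -0.0]
gripper_width: 0.998
grasp_force: 0.0
```

{"name": "send_rows", "arguments": {
  "deltas": "-0.037 -0.012 0 2; -0.072 -0.026 -0.001 4; -0.107 -0.042 -0.002 6; -0.141 -0.059 -0.002 8; -0.173 -0.079 -0.003 10"
}}

```text
t: 3.3
eef_pos: [0.5782, 0.2909, 0.2483]
tool_rot: [0.0, 0.364, 0.931, 0.0]
contact_force: [0.4, 1.0, 0.5]
gripper_width: 1.004
grasp_force: 0.0
```

{"name": "send_rows", "arguments": {
  "deltas": "-0.034 -0.016 0 2; -0.068 -0.033 -0.001 4; -0.1 -0.053 -0.002 6; -0.131 -0.074 -0.002 8; -0.16 -0.097 -0.003 10"
}}

```text
t: 3.8
eef_pos: [0.6297, 0.111, 0.2513]
tool_rot: [0.0, 0.444, 0.896, 0.0]
contact_force: [-0.1, 0.5, -0.0]
gripper_width: 1.003
grasp_force: 0.0
```

```bash
python3 - <<'E'
from h import *
print(pose(),bot.get_obs()["t"])
p,psi=pose();a0=np.arctan2(p[1],p[0]);r0=np.hypot(*p[:2]);g=np.array([.560,-.246]);a1=np.arctan2(g[1],g[0]);r1=np.hypot(*g)
T=[]
for i in range(1,11):
    s=i/10;a=a0+(a1-a0)*s;r=r0+(r1-r0)*s
    T.append((r*np.cos(a),r*np.sin(a),p[2]+(.255-p[2])*s,np.degrees(psi)+(15.3-np.degrees(psi))*s))
chain(T)
E
```

```text
(array([0.62968072, 0.11098032, 0.2513271 ]), np.float64(0.6504229765667899)) 3.8
yaw 37.266491455613505
-0.0315 -0.0206 -0.0004 2.2; -0.0616 -0.0429 -0.0007 4.4; -0.0902 -0.0669 -0.0011 6.6; -0.1172 -0.0924 -0.0015 8.8; -0.1425 -0.1193 -0.0018 11.0
-0.0286 -0.0232 -0.0004 2.2; -0.0556 -0.0480 -0.0007 4.4; -0.0810 -0.0742 -0.0011 6.6; -0.1046 -0.1018 -0.0015 8.8; -0.1266 -0.1306 -0.0018 11.0
```

{"name": "send_rows", "arguments": {
  "deltas": "-0.032 -0.021 0 2; -0.062 -0.043 0 4; -0.09 -0.067 -0.001 6; -0.117 -0.092 -0.001 8; -0.142 -0.119 -0.002 11"
}}

```text
t: 4.3
eef_pos: [0.6207, -0.074, 0.2533]
tool_rot: [0.0, 0.528, 0.849, 0.0]
contact_force: [0.0, -0.1, -0.2]
gripper_width: 1.003
grasp_force: 0.0
```

{"name": "send_rows", "arguments": {
  "deltas": "-0.029 -0.023 0 2; -0.056 -0.048 0 4; -0.081 -0.074 -0.001 6; -0.105 -0.102 -0.001 9; -0.127 -0.131 -0.002 11"
}}

```text
t: 4.8
eef_pos: [0.5593, -0.2459, 0.2554]
tool_rot: [0.0, 0.607, 0.795, 0.0]
contact_force: [0.4, 0.6, 0.2]
gripper_width: 1.001
grasp_force: 0.0
```

```bash
python3 - <<'E'
from h import *
p,psi=pose();print(p,np.degrees(psi))
c=bot.read_camera("wrist");W=cloud(c);save(c,"pics/w1.png")
for q in ["weight_grip","hook_seat","gate_nominal","keeper"]:
    print(q,[(round(r["confidence"],2),np.round(r["xyz"],4).tolist(),np.round(px(c,r["xyz"]))) for r in bot.landmark_of(c,q)][:2])
m=(W[...,2]>.17)&(W[...,2]<.19)&(np.hypot(W[...,0]-.56,W[...,1]+.246)<.06)
P=W[m];print(len(P),P.mean(0),cv2.minAreaRect(P[:,:2].astype(np.float32)) if len(P) else 0)
m=(W[...,2]>.117)&(W[...,2]<.135)&(np.hypot(W[...,0]-.58,W[...,1]+.24)<.1)
h=np.radians(15.3);P=W[m];print(len(P), P.mean(0), cv2.minAreaRect(P[:,:2].astype(np.float32)))
d=P[:,:2]-[.560,-.246];u=d@[np.cos(h),np.sin(h)];v=d@[-np.sin(h),np.cos(h)]
print(np.histogram(u[abs(v)<.01],np.arange(-.05,.1,.004)),np.median(v))
E
```

```text
[ 0.55928388 -0.24588057  0.25536379] 15.248187007738238
weight_grip [(0.83, [0.563, -0.2501, 0.1667], array([259., 203.])), (0.83, [0.3444, -0.3822, 0.1407], array([ 21., 256.]))]
hook_seat [(0.76, [0.5612, -0.2445, 0.1024], array([258., 176.]))]
gate_nominal [(0.93, [0.5876, -0.2398, 0.1229], array([284., 183.]))]
keeper [(0.97, [0.5829, -0.2388, 0.1128], array([279., 178.]))]
1760 [ 0.55883758 -0.24546105  0.17952451] ((0.5594725608825684, -0.24868670105934143), (0.017927253618836403, 0.07209190726280212), 15.822052001953125)
1204 [ 0.59277123 -0.23241222  0.12597791] ((0.5836966037750244, -0.22489339113235474), (0.10583361983299255, 0.036480922251939774), 15.14342212677002)
(array([ 0,  0,  0,  0,  0,  0, 37, 63, 60, 30,  0,  0,  0,  0,  0, 60, 59,
       60, 60, 35, 30, 22, 46, 64, 58, 61, 61, 61, 59, 62, 62, 64, 49,  0,
        0,  0,  0]), array([-0.05 , -0.046, -0.042, -0.038, -0.034, -0.03 , -0.026, -0.022,
       -0.018, -0.014, -0.01 , -0.006, -0.002,  0.002,  0.006,  0.01 ,
        0.014,  0.018,  0.022,  0.026,  0.03 ,  0.034,  0.038,  0.042,
        0.046,  0.05 ,  0.054,  0.058,  0.062,  0.066,  0.07 ,  0.074,
        0.078,  0.082,  0.086,  0.09 ,  0.094,  0.098])) 0.0038078069398216566
```

View pics/w1.png

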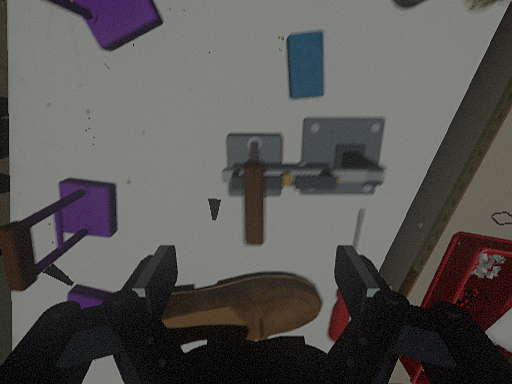

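{"name": "send_rows", "arguments": {
  "deltas": "0 0 0.025 0; 0 0 0.05 0; 0.001 0 0.075 0; 0.001 0 0.092 0; 0.001 0 0.099 0"
}}

```text
t: 5.55
eef_pos: [0.5596, -0.241, 0.1542]
tool_rot: [-0.002, 0.605, 0.796, -0.0]
contact_force: [0.2, -0.5, 0.2]
gripper_width: 1.003
grasp_force: 0.0
```

{"name": "send_rows", "arguments": {
  "deltas": "0 0 0 0; 0 0 0 0; 0 0 0 0; 0 0 0 0; 0 0 0 0",
  "claw": 0,
  "force": 20
}}

```text
t: 6.05
eef_pos: [0.5595, -0.2439, 0.157]
tool_rot: [0.0, 0.606, 0.795, -0.0]
contact_force: [-3.3, -0.6, 5.8]
gripper_width: 0.207
grasp_force: 22.9
```

{"name": "send_rows", "arguments": {
  "deltas": "0 0 0 0; 0 0 0 0; 0 0 0 0; 0 0 0 0; 0 0 0 0",
  "claw": 0,
  "force": 20
}}

```text
t: 6.55
eef_pos: [0.5594, -0.244, 0.157]
tool_rot: [0.0, 0.607, 0.795, 0.0]
contact_force: [-4.1, -0.5, 6.3]
gripper_width: 0.203
grasp_force: 23.0
```

{"name": "send_rows", "arguments": {
  "deltas": "0 0 0 0; 0 0 0 0; 0 0 0 0",
  "claw": 0,
  "force": 100
}}

```text
t: 6.85
eef_pos: [0.5595, -0.2441, 0.1572]
tool_rot: [0.0, 0.607, 0.795, 0.0]
contact_force: [-1.9, -0.6, 7.1]
gripper_width: 0.192
grasp_force: 97.5
```

{"name": "send_rows", "arguments": {
  "deltas": "0 0 -0.001 0; 0 0 -0.002 0; 0 0 -0.002 0"
}}

```text
t: 7.15
eef_pos: [0.5591, -0.243, 0.1575]
tool_rot: [-0.001, 0.606, 0.795, -0.0]
contact_force: [0.9, -0.4, -4.3]
gripper_width: 0.194
grasp_force: 97.6
```

{"name": "send_rows", "arguments": {
  "deltas": "0 0 -0.001 0; 0 0 -0.002 0; 0 0 -0.003 0; 0 0 -0.004 0; 0 0 -0.005 0"
}}

```text
t: 7.65
eef_pos: [0.5595, -0.2436, 0.1634]
tool_rot: [-0.0, 0.606, 0.795, 0.0]
contact_force: [-1.0, -0.7, -5.7]
gripper_width: 0.196
grasp_force: 97.6
```

{"name": "send_rows", "arguments": {
  "deltas": "0 0 0 0; 0 0 0 0"
}}

```text
t: 7.85
eef_pos: [0.5595, -0.2436, 0.1633]
tool_rot: [0.0, 0.606, 0.795, 0.0]
contact_force: [-0.2, 0.5, -5.4]
gripper_width: 0.19
grasp_force: 97.6
```

```bash
python3 - <<'E'
from h import *
o=bot.get_obs();print(pose()[0].round(4),np.degrees(pose()[1]),o["contact_force"].round(2),o["torque"].round(2))
E
```

```text
[ 0.5595 -0.2436  0.1633] 15.349508000752476 [-0.24  0.51 -5.43] [0.   0.06 0.03]
```

{"name": "send_rows", "arguments": {
  "deltas": "0 0.002 0 0; 0 0.005 0 0; 0 0.008 0 0; 0 0.011 0 0; 0 0.013 0 0"
}}

```text
t: 8.35
eef_pos: [0.5726, -0.2399, 0.1632]
tool_rot: [0.0, 0.606, 0.795, 0.0]
contact_force: [-0.9, -0.0, -4.7]
gripper_width: 0.194
grasp_force: 97.6
```

{"name": "send_rows", "arguments": {
  "deltas": "0 0 0 0; 0 0.001 0 0; 0 0.002 0 0; 0 0.003 0 0; 0 0.003 0 0"
}}

```text
t: 8.85
eef_pos: [0.5752, -0.2393, 0.1633]
tool_rot: [0.0, 0.606, 0.795, 0.0]
contact_force: [-0.5, -0.3, -5.5]
gripper_width: 0.19
grasp_force: 97.6
```

{"name": "send_rows", "arguments": {
  "deltas": "0 0.001 0 0; 0 0.002 0 0; 0 0.002 0 0"
}}

```text
t: 9.15
eef_pos: [0.5771, -0.2387, 0.1633]
tool_rot: [0.0, 0.606, 0.795, 0.0]
contact_force: [-0.1, 0.2, -6.1]
gripper_width: 0.191
grasp_force: 97.6
```

{"name": "send_rows", "arguments": {
  "deltas": "0 0.001 0 0; 0 0.002 0 0; 0 0.002 0 0"
}}

```text
t: 9.45
eef_pos: [0.579, -0.2382, 0.1633]
tool_rot: [0.0, 0.606, 0.795, 0.0]
contact_force: [0.1, 0.4, -5.8]
gripper_width: 0.193
grasp_force: 97.6
```

{"name": "send_rows", "arguments": {
  "deltas": "0 0.001 0 0; 0 0.001 0 0; 0 0.001 0 0"
}}

```text
t: 9.75
eef_pos: [0.5798, -0.238, 0.1633]
tool_rot: [-0.0, 0.606, 0.795, -0.0]
contact_force: [0.4, 0.0, -5.0]
gripper_width: 0.193
grasp_force: 97.6
```

{"name": "send_rows", "arguments": {
  "deltas": "0 0.001 0 0; 0 0.001 0 0; 0 0.001 0 0"
}}

```text
t: 10.05
eef_pos: [0.5808, -0.2378, 0.1633]
tool_rot: [0.0, 0.606, 0.795, 0.0]
contact_force: [0.8, 0.0, -5.9]
gripper_width: 0.191
grasp_force: 97.6
```

{"name": "send_rows", "arguments": {
  "deltas": "0 0.001 0 0; 0 0.001 0 0; 0 0.001 0 0"
}}

```text
t: 10.35
eef_pos: [0.5818, -0.2375, 0.1633]
tool_rot: [0.0, 0.606, 0.795, 0.0]
contact_force: [-0.2, 0.6, -5.5]
gripper_width: 0.194
grasp_force: 97.6
```

{"name": "send_rows", "arguments": {
  "deltas": "0 0.001 0 0; 0 0.001 0 0; 0 0.001 0 0"
}}

```text
t: 10.65
eef_pos: [0.5827, -0.2372, 0.1633]
tool_rot: [-0.0, 0.606, 0.795, 0.0]
contact_force: [-0.1, 0.4, -6.0]
gripper_width: 0.19
grasp_force: 97.6
```

{"name": "send_rows", "arguments": {
  "deltas": "0 0.001 0 0; 0 0.001 0 0; 0 0.001 0 0"
}}

```text
t: 10.95
eef_pos: [0.5831, -0.2372, 0.1632]
tool_rot: [-0.0, 0.606, 0.795, -0.0]
contact_force: [-2.2, 0.1, -4.4]
gripper_width: 0.19
grasp_force: 97.9
```

{"name": "send_rows", "arguments": {
  "deltas": "0 0.001 0 0; 0 0.001 0 0; 0 0.001 0 0"
}}

```text
t: 11.25
eef_pos: [0.5844, -0.2368, 0.1632]
tool_rot: [-0.0, 0.606, 0.795, -0.0]
contact_force: [-3.1, -1.0, -4.3]
gripper_width: 0.191
grasp_force: 97.9
```

{"name": "send_rows", "arguments": {
  "deltas": "0 0.001 0 0; 0 0.002 0 0; 0 0.003 0 0; 0 0.003 0 0; 0 0.003 0 0"
}}

```text
t: 11.75
eef_pos: [0.5874, -0.236, 0.1632]
tool_rot: [-0.0, 0.606, 0.795, -0.0]
contact_force: [-3.9, -1.0, -4.7]
gripper_width: 0.191
grasp_force: 97.9
```

```bash
python3 - <<'E'
from h import *
o=bot.get_obs();p=pose()[0];print(p.round(4),(p-[.5595,-.2436,.1633])[:2]@[.9645,.264],np.degrees(pose()[1]),o["contact_force"].round(2),o["torque"].round(2))
E
```

```text
[ 0.5874 -0.236   0.1632] 0.028925507487805025 15.346901421592568 [-3.88 -0.99 -4.74] [-0.24  0.93  0.01]
```

{"name": "send_rows", "arguments": {
  "deltas": "0 0.002 0 0; 0 0.004 0 0; 0 0.0055 0 0; 0 0.0057 0 0; 0 0.0057 0 0"
}}

```text
t: 12.25
eef_pos: [0.5929, -0.2344, 0.1632]
tool_rot: [-0.0, 0.606, 0.795, -0.0]
contact_force: [-4.6, -0.8, -4.9]
gripper_width: 0.191
grasp_force: 97.9
```

{"name": "send_rows", "arguments": {
  "deltas": "0 0 -0.001 0; 0 0 -0.002 0; 0 0 -0.003 0; 0 0 -0.004 0"
}}

```text
t: 12.65
eef_pos: [0.5927, -0.2342, 0.1671]
tool_rot: [-0.0, 0.606, 0.795, -0.0]
contact_force: [-4.1, -1.6, -7.8]
gripper_width: 0.191
grasp_force: 97.6
```

{"name": "send_rows", "arguments": {
  "deltas": "0 0 -0.001 0; 0 0 -0.002 0; 0 0 -0.003 0"
}}

```text
t: 12.95
eef_pos: [0.5932, -0.2345, 0.1707]
tool_rot: [0.0, 0.606, 0.795, 0.0]
contact_force: [-4.0, -0.7, -5.3]
gripper_width: 0.191
grasp_force: 97.7
```

{"name": "send_rows", "arguments": {
  "deltas": "0 0 -0.001 0; 0 0 -0.002 0; 0 0 -0.003 0"
}}

```text
t: 13.25
eef_pos: [0.5943, -0.2342, 0.1739]
tool_rot: [0.001, 0.606, 0.795, 0.001]
contact_force: [-1.1, 0.0, -6.2]
gripper_width: 0.196
grasp_force: 98.0
```

{"name": "send_rows", "arguments": {
  "deltas": "0 0 -0.002 0; 0 0 -0.005 0; 0 0 -0.008 0; 0 0 -0.011 0; 0 0 -0.014 0"
}}

```text
t: 13.75
eef_pos: [0.5931, -0.2344, 0.1877]
tool_rot: [0.0, 0.606, 0.795, 0.0]
contact_force: [-0.5, -0.3, -5.2]
gripper_width: 0.197
grasp_force: 98.0
```

{"name": "send_rows", "arguments": {
  "deltas": "0 0 0 0; 0 0 0 0"
}}

```text
t: 13.95
eef_pos: [0.5931, -0.2344, 0.1874]
tool_rot: [0.0, 0.606, 0.795, 0.0]
contact_force: [0.7, 0.3, -6.3]
gripper_width: 0.196
grasp_force: 98.0
```

{"name": "send_rows", "arguments": {
  "deltas": "0 -0.002 0 0; 0 -0.006 0 0; 0 -0.012 0 0; 0 -0.018 0 0; 0 -0.024 0 0"
}}

```text
t: 14.45
eef_pos: [0.569, -0.2411, 0.1873]
tool_rot: [-0.0, 0.607, 0.795, -0.0]
contact_force: [0.4, -0.1, -4.5]
gripper_width: 0.193
grasp_force: 98.0
```

{"name": "send_rows", "arguments": {
  "deltas": "0 -0.007 0 0; 0 -0.014 0 0; 0 -0.021 0 0; 0 -0.028 0 0; 0 -0.035 0 0"
}}

```text
t: 14.95
eef_pos: [0.5355, -0.2502, 0.1873]
tool_rot: [0.0, 0.606, 0.795, 0.0]
contact_force: [1.7, -0.2, -6.3]
gripper_width: 0.195
grasp_force: 98.0
```

{"name": "send_rows", "arguments": {
  "deltas": "0 -0.009 0 0; 0 -0.018 0 0; 0 -0.027 0 0; 0 -0.036 0 0; 0 -0.045 0 0"
}}

```text
t: 15.45
eef_pos: [0.4919, -0.2622, 0.1873]
tool_rot: [0.0, 0.606, 0.795, 0.0]
contact_force: [0.4, -0.0, -5.2]
gripper_width: 0.196
grasp_force: 98.0
```

{"name": "send_rows", "arguments": {
  "deltas": "0 -0.008 0 0; 0 -0.014 0 0; 0 -0.018 0 0; 0 -0.02 0 0; 0 -0.02 0 0"
}}

```text
t: 15.95
eef_pos: [0.4734, -0.2673, 0.1873]
tool_rot: [0.0, 0.606, 0.795, 0.0]
contact_force: [-0.9, 0.7, -4.8]
gripper_width: 0.192
grasp_force: 97.9
```

```bash
python3 - <<'E'
from h import *
print(pose(),bot.get_obs()["contact_force"])
ims=[]
p=bot.read_camera("scene");c=px(p,pose()[0]);u,v=map(int,c);a=p["img"][max(0,v-50):v+60,u-60:u+60]
save(p,"pics/full.png")
p=bot.read_camera("top");W=cloud(p)
# cork bed: inspect height map in board frame
h=np.radians(-18.7);X=W[...,:2]-[.5855,.2475];uu=X@[np.cos(h),np.sin(h)];vv=X@[-np.sin(h),np.cos(h)]
pp=np.array([[.5855+ (a_*np.cos(h)-b_*np.sin(h)), .2475+a_*np.sin(h)+b_*np.cos(h)] for b_ in np.linspace(-.085,.085,341)[::-1] for a_ in np.linspace(-.085,.085,341)])
def rect(p):
    q=[px(p,[x,y,.021]) for x,y in pp]; M=np.array(q,np.float32).reshape(341,341,2)
    return cv2.remap(p["img"],M[...,0],M[...,1],cv2.INTER_CUBIC)
r1=rect(p); p2=bot.read_camera("scene"); r2=rect(p2)
out=np.hstack([cv2.resize(a,(341*a.shape[1]//a.shape[0],341)),r1,r2]);print(out.shape)
s=min(1,800/out.shape[1]);out=cv2.resize(out,None,fx=s,fy=s)
cv2.imwrite("pics/c.png",cv2.cvtColor(out,cv2.COLOR_RGB2BGR))
E
```

```text
(array([ 0.47338937, -0.26727824,  0.18732527]), np.float64(0.26780813877919074)) [-0.91032994  0.72134011 -4.83112722]
(341, 1054, 3)
```

View pics/c.png

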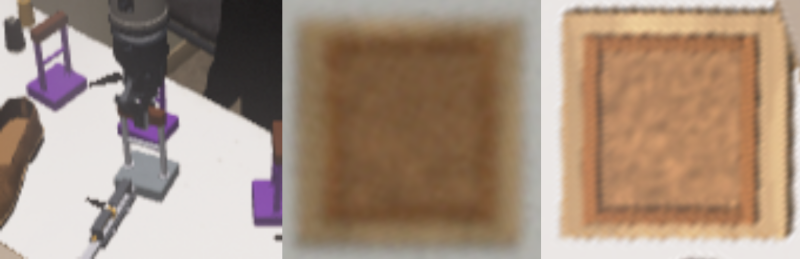

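Free of the hook and upright (crop px 150,150). The rectified bed is 92 mm (u) by 104 mm (v), so board x lies at yaw -18.7°. Next I'll lift and carry the weight over.

```bash
python3 - <<'E'
from h import *
p,psi=pose();P=np.degrees(psi);p=p.copy();T=[]
a0=np.arctan2(p[1],p[0]);r0=np.hypot(*p[:2]);g=np.array([.5855,.2475]);a1=np.arctan2(g[1],g[0]);r1=np.hypot(*g)
for i in range(1,31):
    t=i/30;s=t**3*(10-15*t+6*t*t);a=a0+(a1-a0)*s;r=r0+(r1-r0)*s
    T.append((r*np.cos(a),r*np.sin(a),.2873,P+(-18.7-P)*s))
q,ps=np.array([p[0],p[1],.2873]),psi
for i in range(0,30,5):
    print(rows(q,ps,T[i:i+5]));q=np.array(T[i+4][:3]);ps=np.radians(T[i+4][3])
E
```

```text
0.0001 0.0001 -0.0000 0.0; 0.0008 0.0011 -0.0000 0.1; 0.0025 0.0035 -0.0000 0.3; 0.0056 0.0079 -0.0000 0.7; 0.0105 0.0146 -0.0000 1.2
0.0071 0.0089 -0.0000 0.8; 0.0165 0.0202 -0.0000 1.7; 0.0285 0.0337 -0.0000 2.9; 0.0432 0.0491 -0.0000 4.3; 0.0608 0.0660 -0.0000 5.9
0.0221 0.0157 -0.0000 1.8; 0.0470 0.0316 -0.0000 3.7; 0.0745 0.0470 -0.0000 5.7; 0.1041 0.0615 -0.0000 7.8; 0.1353 0.0747 -0.0000 9.9
0.0337 0.0057 -0.0000 2.1; 0.0674 0.0094 -0.0000 4.2; 0.1004 0.0111 -0.0000 6.2; 0.1318 0.0111 -0.0000 8.1; 0.1612 0.0096 -0.0000 9.9
0.0258 -0.0071 -0.0000 1.6; 0.0484 -0.0144 -0.0000 3.0; 0.0675 -0.0213 -0.0000 4.2; 0.0831 -0.0275 -0.0000 5.2; 0.0952 -0.0326 -0.0000 5.9
0.0083 -0.0048 -0.0000 0.6; 0.0136 -0.0079 -0.0000 0.9; 0.0166 -0.0097 -0.0000 1.1; 0.0178 -0.0104 -0.0000 1.2; 0.0179 -0.0106 -0.0000 1.2
```

{"name": "send_rows", "arguments": {
  "deltas": "0 0 -0.005 0; 0 0 -0.018 0; 0 0 -0.035 0; 0 0 -0.05 0; 0 0 -0.06 0"
}}

```text
t: 16.6
eef_pos: [0.4741, -0.2677, 0.2494]
tool_rot: [0.001, 0.606, 0.795, 0.0]
contact_force: [0.3, -0.5, -5.6]
gripper_width: 0.192
grasp_force: 98.1
```

{"name": "send_rows", "arguments": {
  "deltas": "0 0 -0.012 0; 0 0 -0.024 0; 0 0 -0.033 0; 0 0 -0.038 0; 0 0 -0.04 0"
}}

```text
t: 17.1
eef_pos: [0.4736, -0.2673, 0.2878]
tool_rot: [0.0, 0.606, 0.795, 0.0]
contact_force: [0.1, -0.1, -5.7]
gripper_width: 0.191
grasp_force: 98.1
```

{"name": "send_rows", "arguments": {
  "deltas": "0.0001 0.0001 0 0; 0.001 0.001 0 0; 0.0025 0.0035 0 0.3; 0.0056 0.008 0 0.7; 0.0105 0.0146 0 1.2"
}}

```text
t: 17.6
eef_pos: [0.4849, -0.253, 0.2871]
tool_rot: [-0.0, 0.615, 0.788, -0.0]
contact_force: [0.3, -0.4, -4.3]
gripper_width: 0.195
grasp_force: 98.0
```

{"name": "send_rows", "arguments": {
  "deltas": "0.007 0.009 0 0.8; 0.0165 0.02 0 1.7; 0.0285 0.034 0 2.9; 0.043 0.049 0 4.3; 0.061 0.066 0 5.9"
}}

```text
t: 18.1
eef_pos: [0.5344, -0.1771, 0.2872]
tool_rot: [0.0, 0.655, 0.755, -0.0]
contact_force: [-0.5, -0.2, -5.1]
gripper_width: 0.19
grasp_force: 98.0
```

{"name": "send_rows", "arguments": {
  "deltas": "0.022 0.016 0 1.8; 0.047 0.032 0 3.7; 0.0745 0.047 0 5.7; 0.104 0.0615 0 7.8; 0.135 0.075 0 9.9"
}}

```text
t: 18.6
eef_pos: [0.5893, -0.0315, 0.2871]
tool_rot: [0.0, 0.718, 0.696, 0.0]
contact_force: [-0.1, -1.0, -4.8]
gripper_width: 0.191
grasp_force: 98.0
```

{"name": "send_rows", "arguments": {
  "deltas": "0.034 0.006 0 2.1; 0.067 0.0094 0 4.2; 0.1 0.011 0 6.2; 0.132 0.011 0 8.1; 0.161 0.0096 0 9.9"
}}

```text
t: 19.1
eef_pos: [0.6028, 0.1302, 0.2869]
tool_rot: [-0.0, 0.775, 0.632, 0.0]
contact_force: [0.1, 0.9, -5.3]
gripper_width: 0.193
grasp_force: 98.1
```

{"name": "send_rows", "arguments": {
  "deltas": "0.026 -0.007 0 1.6; 0.048 -0.0144 0 3; 0.0675 -0.021 0 4.2; 0.083 -0.0275 0 5.2; 0.095 -0.0326 0 5.9"
}}

```text
t: 19.6
eef_pos: [0.5893, 0.2295, 0.2867]
tool_rot: [-0.0, 0.806, 0.592, -0.0]
contact_force: [0.2, -0.0, -5.5]
gripper_width: 0.194
grasp_force: 98.0
```

{"name": "send_rows", "arguments": {
  "deltas": "0.008 -0.005 0 0.6; 0.0136 -0.008 0 0.9; 0.0166 -0.0097 0 1.1; 0.018 -0.0104 0 1.2; 0.018 -0.0106 0 1.2"
}}

```text
t: 20.1
eef_pos: [0.5855, 0.2465, 0.2873]
tool_rot: [0.0, 0.813, 0.583, 0.0]
contact_force: [-1.4, 0.3, -5.2]
gripper_width: 0.195
grasp_force: 98.0
```

```bash
cat > m.py <<'E'
from h import *
p,psi=pose();print(p,np.degrees(psi),bot.get_obs()["t"],bot.get_obs()["torque"].round(2))
c=bot.read_camera("wrist");W=cloud(c);save(c,"pics/w%d.png"%c["shot"])
h=np.radians(-18.7);ex=np.array([np.cos(h),np.sin(h)]);ey=np.array([-np.sin(h),np.cos(h)])
for q in ["bed","press_board","press_weight","weight_grip"]:
    print(q,[(round(r["confidence"],2),np.round(r["xyz"],4).tolist(),np.round(px(c,r["xyz"]))) for r in bot.landmark_of(c,q)][:2])
b=(W[...,2]>.012)&(W[...,2]<.03)&(np.hypot(W[...,0]-.5855,W[...,1]-.2475)<.115)
d=W[b][:,:2]-[.5855,.2475];print("board",np.percentile(d@ex,[0.5,99.5]).round(4),np.percentile(d@ey,[.5,99.5]).round(4))
f=(np.hypot(W[...,0]-p[0],W[...,1]-p[1])<.08)
y=W[f]; zb=p[2]+.011-.142
for a,bb,n in [(zb-.005,zb+.02,"footside"),(zb+.022,zb+.03,"foottop"),(zb+.135,zb+.165,"grip")]:
    Q=y[(y[:,2]>a)&(y[:,2]<bb)]
    if len(Q)>20: e=Q[:,:2]-p[:2];print(n,len(Q),Q[:,2].mean().round(4),zb,cv2.minAreaRect(Q[:,:2].astype(np.float32)),np.percentile(e@ex,[1,99]).round(4),np.percentile(e@ey,[1,99]).round(4))
E
python3 m.py; ls pics
```

```text
[0.58545761 0.24654167 0.28733011] -18.69216352310536 20.1 [-0.01 -0.03  0.03]
bed [(0.68, [0.586, 0.2523, 0.0128], array([255., 150.]))]
press_board [(0.57, [0.5879, 0.2492, 0.0012], array([257., 150.]))]
press_weight [(0.62, [0.5868, 0.2431, 0.1519], array([258., 184.]))]
weight_grip [(0.7, [0.5863, 0.2406, 0.2987], array([262., 273.]))]
board [-0.0746  0.0739] [-0.0722  0.0737]
footside 267 0.1685 0.15633011009676542 ((0.5964280962944031, 0.2818814814090729), (0.0016648216405883431, 0.06754601001739502), 71.25607299804688) [-0.0337  0.032 ] [0.0364 0.0378]
foottop 4414 0.1821 0.15633011009676542 ((0.5837273597717285, 0.24486306309700012), (0.07916604727506638, 0.06986823678016663), 70.96334075927734) [-0.0352  0.0329] [-0.0395  0.037 ]
grip 6533 0.3088 0.15633011009676542 ((0.5859620571136475, 0.24252352118492126), (0.04431281238794327, 0.07047390937805176), 1.589176058769226) [-0.021  0.02 ] [-0.0371  0.0309]
a.png
b.png
c.png
full.png
w1.png
w11.png
```

{"name": "send_rows", "arguments": {
  "deltas": "0.001 0 0.006 0; 0.002 0.0005 0.018 0; 0.003 0.001 0.035 0; 0.003 0.001 0.05 0; 0.003 0.001 0.06 0"
}}

```text
t: 20.85
eef_pos: [0.5862, 0.2493, 0.225]
tool_rot: [-0.0, 0.812, 0.583, -0.001]
contact_force: [0.0, 0.0, -6.2]
gripper_width: 0.194
grasp_force: 98.0
```

{"name": "send_rows", "arguments": {
  "deltas": "0 0 0.015 0; 0 0 0.03 0; 0 0 0.042 0; 0 0 0.05 0; 0 0 0.055 0"
}}

```text
t: 21.35
eef_pos: [0.587, 0.2495, 0.1713]
tool_rot: [-0.0, 0.812, 0.583, -0.0]
contact_force: [0.0, 0.5, -5.2]
gripper_width: 0.192
grasp_force: 98.0
```

{"name": "send_rows", "arguments": {
  "deltas": "0 0 0.004 0; 0 0 0.008 0; 0 0 0.011 0; 0 0 0.013 0; 0 0 0.013 0"
}}

```text
t: 21.85
eef_pos: [0.5871, 0.2495, 0.1592]
tool_rot: [-0.0, 0.812, 0.583, -0.0]
contact_force: [-0.2, -0.1, -6.2]
gripper_width: 0.195
grasp_force: 98.0
```

```bash
python3 m.py
```

```text
[0.58710062 0.24953629 0.15916599] -18.652913179005935 21.85 [ 0.01 -0.04  0.02]
bed []
press_board []
press_weight [(0.85, [0.587, 0.2476, 0.0268], array([256., 184.]))]
weight_grip [(0.6, [0.5905, 0.2462, 0.1677], array([264., 264.]))]
board [-0.0745  0.0737] [-0.0729  0.0744]
footside 668 0.0306 0.028165992994521577 ((0.5854870676994324, 0.2478238195180893), (0.12168925255537033, 0.11143866926431656), 71.15608978271484) [-0.0559  0.0542] [-0.061   0.0586]
foottop 4405 0.054 0.028165992994521577 ((0.5853269100189209, 0.24783822894096375), (0.07906001061201096, 0.0698680505156517), 71.02056121826172) [-0.0351  0.0329] [-0.0395  0.037 ]
grip 6538 0.1806 0.028165992994521577 ((0.5822640657424927, 0.24778085947036743), (0.0704561322927475, 0.0458165742456913), 51.66374206542969) [-0.021   0.0201] [-0.0372  0.0309]
```

{"name": "send_rows", "arguments": {
  "deltas": "0 0 0.003 0; 0 0 0.006 0; 0 0 0.008 0; 0 0 0.0095 0; 0 0 0.01 0"
}}

```text
t: 22.6
eef_pos: [0.5871, 0.2497, 0.1494]
tool_rot: [-0.0, 0.812, 0.583, -0.0]
contact_force: [-1.2, 1.0, -1.0]
gripper_width: 0.194
grasp_force: 98.6
```

{"name": "send_rows", "arguments": {
  "deltas": "0 0 0.0005 0; 0 0 0.001 0; 0 0 0.001 0"
}}

```text
t: 22.9
eef_pos: [0.5874, 0.2501, 0.1492]
tool_rot: [-0.0, 0.812, 0.583, 0.001]
contact_force: [-3.0, 0.7, 4.8]
gripper_width: 0.194
grasp_force: 99.6
```

{"name": "send_rows", "arguments": {
  "deltas": "0 0 0.0005 0; 0 0 0.001 0; 0 0 0.001 0"
}}

```text
t: 23.2
eef_pos: [0.5877, 0.2506, 0.1491]
tool_rot: [-0.0, 0.812, 0.583, 0.001]
contact_force: [-4.3, 2.8, 10.2]
gripper_width: 0.194
grasp_force: 100.5
```

{"name": "send_rows", "arguments": {
  "deltas": "0 0 -0.0005 0; 0 0 -0.001 0; 0 0 -0.0013 0; 0 0 -0.0013 0"
}}

```text
t: 23.6
eef_pos: [0.5874, 0.2501, 0.1492]
tool_rot: [-0.0, 0.812, 0.583, 0.001]
contact_force: [-2.6, 1.7, 6.4]
gripper_width: 0.193
grasp_force: 99.7
```

{"name": "send_rows", "arguments": {
  "deltas": "0 0 0 0; 0 0 0 0; 0 0 0 0",
  "force": 20
}}

```text
t: 23.9
eef_pos: [0.5874, 0.2501, 0.1492]
tool_rot: [-0.0, 0.812, 0.583, 0.001]
contact_force: [-3.0, 1.4, 7.2]
gripper_width: 0.192
grasp_force: 99.7
```

{"name": "send_rows", "arguments": {
  "deltas": "0 0 0 0; 0 0 0 0; 0 0 0 0; 0 0 0 0",
  "claw": 0.4
}}

```text
t: 24.3
eef_pos: [0.5874, 0.2492, 0.1484]
tool_rot: [0.0, 0.812, 0.583, -0.0]
contact_force: [-0.1, -0.1, -0.5]
gripper_width: 0.403
grasp_force: 0.0
```

{"name": "send_rows", "arguments": {
  "deltas": "0 0 0 0; 0 0 0 0; 0 0 0 0; 0 0 0 0",
  "claw": 0.9
}}

```text
t: 24.7
eef_pos: [0.5872, 0.2496, 0.1486]
tool_rot: [-0.0, 0.812, 0.583, 0.0]
contact_force: [-1.1, 0.5, 0.0]
gripper_width: 0.9
grasp_force: 0.0
```

{"name": "send_rows", "arguments": {
  "deltas": "0 0 -0.01 0; 0 0 -0.03 0; 0 0 -0.06 0; 0 0 -0.09 0; 0 0 -0.12 0"
}}

```text
t: 25.2
eef_pos: [0.5872, 0.2493, 0.2706]
tool_rot: [0.0, 0.812, 0.583, 0.0]
contact_force: [1.1, -0.2, 0.8]
gripper_width: 0.903
grasp_force: 0.0
```

```bash
python3 - <<'E'
from h import *
c=bot.read_camera("wrist");W=cloud(c);save(c,"pics/end.png");print(bot.get_obs()["t"],bot.get_obs()["contact_force"])
h=np.radians(-18.7);ex=np.array([np.cos(h),np.sin(h)]);ey=np.array([-np.sin(h),np.cos(h)])
n=np.hypot(W[...,0]-.5855,W[...,1]-.2475)
for a,b,s in [(.036,.048,"foot"),(.165,.175,"grip")]:
    Q=W[(W[...,2]>a)&(W[...,2]<b)&(n<.07)];e=Q[:,:2]-[.5853,.2483]
    print(s,len(Q),Q[:,2].mean(),cv2.minAreaRect(Q[:,:2].astype(np.float32)),np.percentile(e@ex,[1,99]).round(4),np.percentile(e@ey,[1,99]).round(4))
    print("plane",np.linalg.lstsq(np.c_[Q[:,:2],np.ones(len(Q))],Q[:,2],rcond=None)[0])
E
```

```text
25.25 [ 1.89493821 -0.75383711  3.60174841]
foot 2149 0.04307587870398852 ((0.5859560370445251, 0.248540461063385), (0.0789116844534874, 0.0700526311993599), 71.21812438964844) [-0.0336  0.0349] [-0.0384  0.0397]
plane [-0.00161085 -0.00491526  0.04527061]
grip 1463 0.17080900801844243 ((0.5858509540557861, 0.24839816987514496), (0.07129299640655518, 0.017921553924679756), 70.88966369628906) [-0.0083  0.0091] [-0.0341  0.0352]
plane [ 0.00195659 -0.00905355  0.17192985]
```

View pics/end.png

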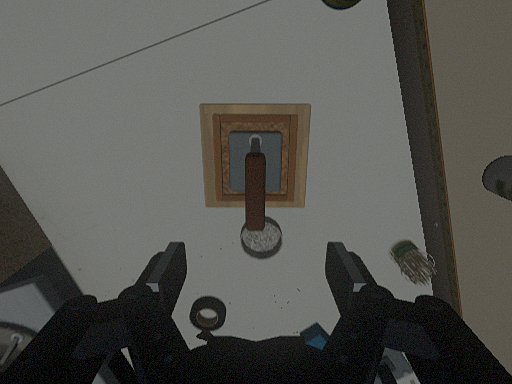

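The picture shows the foot standing centred and square in the bed at px (255,160). It is within 1 mm of the middle and level, and the tin at (260,237) hasn't moved. I'll hand in now.

```bash
python3 -c "
from station import bot
print(bot.hand_in())"
```

```text
the job is handed in; nothing more can be done
None
```

The grey pressing weight came out through the hook's gate with measured forces under 10 N. It stands upright and square in the cork bed, within about 1 mm of the middle, and I handed the job in at about 25 s; no verdict came back.

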